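# Gauge the tube adapters and sort out the tight one

### The arm

A 6-joint arm with a two-finger parallel gripper is mounted at the origin on a cart in front of the work surface, level with it; the furniture and walls round the work are solid. World frame = base frame: x ahead of the robot, y to its left, z up, the work surface at z = 0. Lengths are in m, angles in rad, forces in N, time in s.
With the tool pointing down it reaches from about 0.35 to 0.775 m from the base axis. Payload 7.3 kg.
Tool frame: the origin (TCP) lies at the very end of the fingers, on their centre line; the grasp point (between the pads) lies 19 mm behind it; z points along the fingers, y is the line along which they close (so a half turn about z gives the same grasp; the last joint's range is limited). The gripper opens to 92 mm and grips with 3 to 60 N. Pads are 19 mm wide; open, the fingers measure 130 mm over their backs; the gripper's body (75 mm by 190 mm) begins 47 mm behind the grasp point.
Start: joints at [1.014, 0.342, 1.524, -0, 1.275, -0.146], TCP at [0.21, 0.481, 0.227] pointing down, gripper open.
Joint ranges: [-2.53, 2.53], [-0.77, 2.02], [0.04, 2.7], [-1, 4.14], [0.28, 2.66], [-3.11, 3.11]. Speed limits (rad/s): [2.57, 2.57, 3.14, 3.14, 3.14, 3.14].

### API

Orientations are given as [roll, pitch, yaw] about the fixed x, y, z axes, in that order (R = Rz(yaw) Ry(pitch) Rx(roll)).
In Python, from cell import * gives the robot as it stands.
- The arm moves only by the tool step_arm, never from a script. Its argument "commands" is a list of rows, each a list of 7 numbers: the opening, from 0 (shut) to 1 (fully open), then the shift along the world's x, y, z in cm, then the turn, a rotation vector about the world's x, y, z in rad. A call has 1 to 5 rows; each row is the pose to reach, as a shift and turn from the pose commanded when the call began; what a row does not reach only later rows make up. A row lasts 1/12 s, in which the tool goes at most 41.7 mm and 7.16 degrees, less where a joint would pass 70% of its speed; a pose out of reach is approached as far as the arm can. A call with a gripper value outside its range is refused whole. The fingers move at their own pace and stop on an object; "grip_force" is the grip in N (left out, the last holds). Time passes only in rows, so rows that repeat a pose let the fingers close. It gives the time, the measured TCP pose, the force, the opening and the grip force at its end, in the units of the state.
- observe(): the state, without advancing time (a new reading comes with each control period).
- read_camera(name): name is "scene" or "top" or "wrist"; returns the picture (384x512x3 uint8, red, green, blue); there is no depth.
- camera_model(name): a dict with "vfov" (degrees; the focal length in pixels is half the picture's height over the tangent of half this angle, whatever the lens; pixels are square), "cx", "cy" (the principal point, pixels), "k1" (the pictures are not rectified: a ray, as slopes to the right and down, at radius r is drawn at 1 + k1 r^2 times it, then the intrinsics apply), "world_to_cam" (4x4, takes a point from world to camera coordinates). Camera axes: x right, y up, looking along -z (the intrinsics and any distortion apply to the point x, -y, -z); pixel columns grow to the right and rows downward; lengths in m; the calibration is good to about 2 mm. A picture is of the moment at which its call begins: read the wrist's pose just before it. camera_model takes no time and is no camera call; for the wrist camera it gives the pose at the moment of the call.
- hand_in(): hands the job in; it is judged then, once.
The state is a dict: "time": time; "qpos": joint angles; "qvel": joint speeds; "joint_efforts": joint torques, N m; "tool_pos": TCP position; "tool_rot": TCP orientation; "contact_force": force on the tool from outside, world axes, zero at the start; "torque": the same for the moment, N m; "opening": finger opening in m; "grip_force": force on a finger pad.
Only numpy, scipy, OpenCV 4.12 (cv2) and the standard library are available. Lean on these libraries where they do the work, as an engineer would, in place of code of your own. Each camera call takes 0.05 s, during which the arm holds its last target. There are 200 camera calls.

### The job

Two centrifuge tube adapters stand on the table and must be checked with the steel plug gauge that hangs in the white holder block. Put the gauge pin down into the adapter whose bore it fits, until its collar rests on the adapter, and leave it standing there on the table. Then put the other adapter, whose bore is too narrow for the pin, upright into the middle of the low square steel tray.

Things in the scene. Friction and masses are not known exactly. Their poses are not given: they have to be found in the camera images.
- gauge: Loose steel plug gauge, 71 mm long, 0.15 kg. Origin: centre of the pin's tip, z up its axis. From the tip: 20 mm pin, its lowest 8 mm tapering to a 10 mm flat nose; 38 mm collar at z = 32 to 37 mm; dark round handle to grip, 24 mm thick, z = 37 to 71 mm. At first it hangs upright by the collar in a fixed white block (50 x 50 x 40 mm, 27 mm hole), tip 8 mm above the table; lifts straight out.
- adapter_wide: Good tube adapter: grey plastic round sleeve, 54 mm outer diameter, 45 mm high, with an open 27 mm bore right through. Loose, 0.12 kg, stands upright on the table. Origin: centre of its underside, z up along the bore. The gauge pin goes in until the collar rests on its top; the gauge tip is then 13 mm above the adapter's underside.
- adapter_narrow: Bad tube adapter: the same grey sleeve outside (54 mm diameter, 45 mm high, loose, 0.12 kg), but its bore is only 13 mm, too narrow for the gauge pin. Origin: centre of its underside, z up along the bore. It and the good adapter stand side by side in either order.
- tray: Low open square dark steel tray, fixed, 106 x 106 mm, 18 mm high, floor 11 mm and walls 6 mm thick. Origin: centre of its underside on the table. To the right of the work stands a full-height wall pillar (solid for world x > 0.51 m, y = -0.08 to 0.04 m): an arm that starts on its right must swing past it drawn in.

How it is judged:
On the way, in this order (a step that is already met when the one before it is completed fails the run):
1. the gauge is seated in the wide-bored adapter (horizontal distance between gauge and adapter_wide below 0.012 m and z of gauge in the frame of adapter_wide between 0.005 and 0.019 m and angle between each of gauge, adapter_wide's own z axis and vertical below 0.18 rad and height (world z) of adapter_wide below 0.02 m and horizontal distance between adapter_wide and tray above 0.05 m), for 0.2 s.
2. the narrow-bored adapter is in the tray (x of adapter_narrow in the frame of tray between -0.025 and 0.025 m and y of adapter_narrow in the frame of tray between -0.025 and 0.025 m and z of adapter_narrow in the frame of tray below 0.017 m and angle between adapter_narrow's own z axis and vertical below 0.18 rad), for 0.2 s.
At the end, for the whole second after the job is handed in: Gauge seated in the wide adapter: collar within 6 mm of its top, axes within 12 mm, both upright within 10 degrees, adapter on the table over 50 mm from the tray's centre. Narrow adapter stands on the tray floor, within 25 mm of its centre each way, upright within 10 degrees. All at rest (all of step 1 and all of step 2 and linear speed of each of gauge, adapter_wide, adapter_narrow below 0.02 m/s); the robot touches nothing.
It also fails if it takes over 64 s, if anything falls off the work surface, if the arm or the gripper's body presses on something with over 40 N, if the wrist force passes 120 N, or if a joint passes its speed limit or range.

## Working session

There is one attempt and no reset: what is moved stays moved. The work goes in short steps, Python scripts to look and compute and a tool call to move; the robot and the scene stay as the last step left them, time stands still between calls to the robot, and variables do not carry over. Pictures are saved under pics/ and viewed, at most 10 in all, crops included, and the job is handed in when it is done.

Besides the shell and the picture viewer there is one more tool, called after ">>>" by a JSON object that holds its "name" and its "arguments", one argument or row to a line. step_arm: Moves the arm, as the interface text tells. Its arguments: {"type":"object","properties":{"commands":{"type":"array"},"grip_force":{"type":"number"}},"required":["commands"]}

```bash
mkdir -p pics; python3 - <<'E'
from cell import *
import cv2,numpy as np
s=observe();print(s)
a=read_camera("scene");b=read_camera("top")
cv2.imwrite("pics/scene.png",a[:,:,::-1]);cv2.imwrite("pics/top.png",b[:,:,::-1])
for n in("scene","top","wrist"):print(n,camera_model(n))
E
```

```text
{'time': 0.0, 'qpos': array([ 1.01403362e+00,  3.42712590e-01,  1.52502547e+00, -3.68242516e-05,
        1.27539792e+00, -1.46030520e-01]), 'qvel': array([-1.69477739e-03, -8.99944943e-04,  4.19243693e-05, -1.10880470e-03,
       -1.62145909e-03,  4.94702599e-04]), 'joint_efforts': array([-6.49117883e-04, -4.31246638e+01, -2.44216383e+01,  7.16448203e-02,
        5.60732873e-02, -1.50401779e-04]), 'tool_pos': array([0.20940648, 0.48097868, 0.22604727]), 'tool_rot': array([-3.14006063e+00, -1.89734429e-04,  2.73087106e+00]), 'contact_force': array([-0.77785269,  0.31852232,  0.53076323]), 'torque': array([-0.0561985 ,  0.01116683,  0.04253631]), 'grip_force': 0.0, 'opening': 0.09203042404121718}
scene {'vfov': 57.13888825121703, 'cx': 254.35152143180153, 'cy': 194.44459773766872, 'k1': -0.0806912801186041, 'world_to_cam': array([[ 0.54996927, -0.8351764 ,  0.00376587, -0.06928379],
       [ 0.65956811,  0.4370873 ,  0.61149375, -0.43024306],
       [-0.51235116, -0.33381893,  0.7912403 , -0.55526237],
       [ 0.        ,  0.        ,  0.        ,  1.        ]])}
top {'vfov': 57.39757679769792, 'cx': 254.814750376297, 'cy': 185.98007272041568, 'k1': 0.002213666757006098, 'world_to_cam': array([[-0.02405805, -0.99908924, -0.03524048,  0.27378213],
       [ 0.98981706, -0.02875218,  0.13941126, -0.45999996],
       [-0.14029753, -0.03152767,  0.9896073 , -0.80543851],
       [ 0.        ,  0.        ,  0.        ,  1.        ]])}
wrist {'vfov': 61.14773195029872, 'cx': 255.87867094102234, 'cy': 193.99554596412915, 'k1': -0.009137078242421146, 'world_to_cam': array([[ 3.99782285e-01,  9.16609855e-01, -7.06265242e-04,
        -5.23196623e-01],
       [-8.76577751e-01,  3.82096704e-01, -2.92597941e-01,
         3.74762309e-02],
       [-2.67928294e-01,  1.17594570e-01,  9.56235299e-01,
        -3.91199495e-01],
       [ 0.00000000e+00,  0.00000000e+00,  0.00000000e+00,
         1.00000000e+00]])}
```

View pics/top.png

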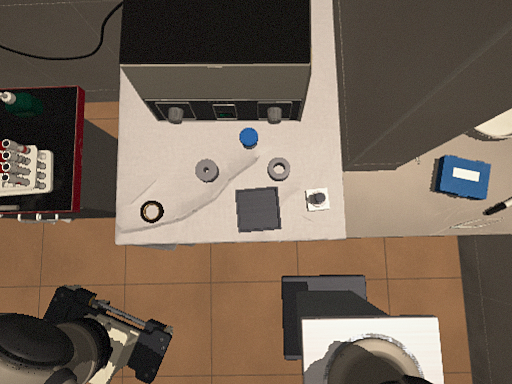

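View pics/scene.png

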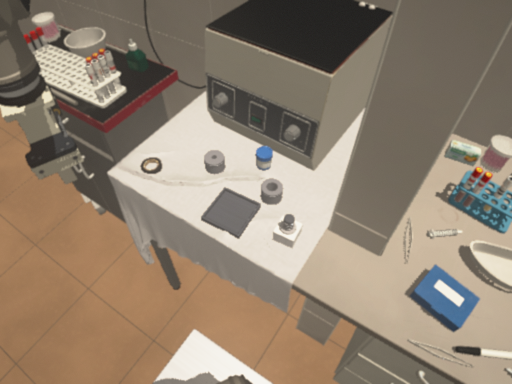

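The top view shows the narrow adapter near (207,170), the wide one near (279,169), the tray near (258,209) and the gauge in its block near (317,199). The scene view shows the same order: narrow (215,160), wide (272,190), tray (231,212), gauge (289,222).

```bash
cat > h.py <<'E'
from cell import *
import cv2,numpy as np
def ray(m,u,v):
    f=192/np.tan(np.radians(m["vfov"]/2))
    d=np.array([(u-m["cx"])/f,(v-m["cy"])/f]); s=d.copy()
    for _ in range(20): s=d/(1+m["k1"]*(s@s))
    T=m["world_to_cam"];R=T[:3,:3]
    return -R.T@T[:3,3], R.T@np.array([s[0],-s[1],-1])
def onz(m,u,v,z):
    c,d=ray(m,u,v); return c+d*(z-c[2])/d[2]
def proj(m,p):
    f=192/np.tan(np.radians(m["vfov"]/2))
    q=m["world_to_cam"]@np.append(p,1); s=np.array([q[0],-q[1]])/-q[2]
    return s*(1+m["k1"]*(s@s))*f+[m["cx"],m["cy"]]
E
python3 - <<'E'
from h import *
b=cv2.imread("pics/top.png");m=camera_model("top")
for n,u,v,z in(("narrow",207,170,.045),("wide",279,169,.045),("gauge",317,199,.079),("tray",258,209,.018)):print(n,onz(m,u,v,z).round(4))
c=cv2.resize(b[120:240,120:340],None,fx=3.6,fy=3.6,interpolation=cv2.INTER_CUBIC)
cv2.imwrite("pics/crop.png",c)
E
```

```text
narrow [0.5082 0.3754 0.045 ]
wide [0.5053 0.2024 0.045 ]
gauge [0.4274 0.1206 0.079 ]
tray [0.413  0.2557 0.018 ]
```

View pics/crop.png

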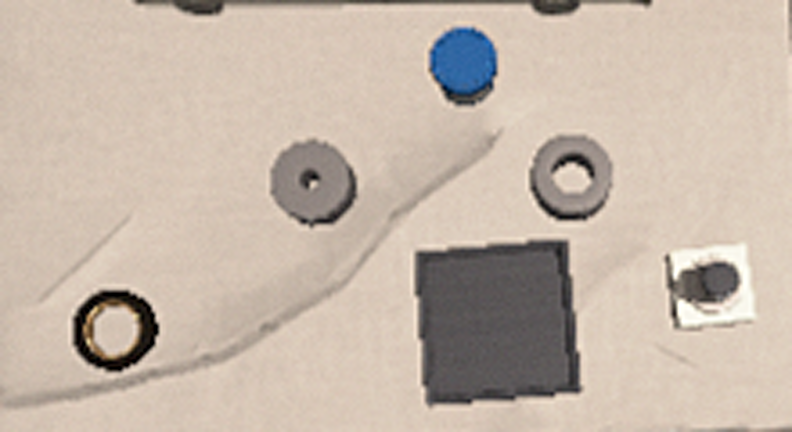

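The crop confirms it: the narrow bore is at crop (312,180), the wide one at (570,177), the tray at about (498,322), and the gauge in its block at about (712,283). Next I swing over the gauge.

>>> {"name": "step_arm", "arguments": {
  "commands": [
    [1, 2, -3.2, 0, 0, 0, 0.1],
    [1, 4, -6.5, 0, 0, 0, 0.2],
    [1, 6, -10, 0, 0, 0, 0.3],
    [1, 8, -13.4, 0, 0, 0, 0.41],
    [1, 10, -16.7, 0, 0, 0, 0.41]
  ]
}}

```text
time: 0.52
tool_pos: [0.3097, 0.3129, 0.2265]
tool_rot: [-3.141, -0.0, -3.136]
contact_force: [1.6, -0.0, -0.4]
opening: 0.092
grip_force: 0.0
```

>>> {"name": "step_arm", "arguments": {
  "commands": [
    [1, 2, -3.5, 0, 0, 0, 0],
    [1, 4, -7, 0, 0, 0, 0],
    [1, 6, -10.5, 0, 0, 0, 0],
    [1, 8, -14, 0, 0, 0, 0],
    [1, 8, -16, 0, 0, 0, 0]
  ]
}}

```text
time: 0.93
tool_pos: [0.3922, 0.1512, 0.2266]
tool_rot: [-3.141, 0.001, 3.138]
contact_force: [-0.3, 0.4, 0.6]
opening: 0.0916
grip_force: 0.0
```

```bash
python3 - <<'E'
from h import *
s=observe();print(s["time"],s["tool_pos"],s["tool_rot"],s["qpos"])
a=read_camera("wrist");m=camera_model("wrist");cv2.imwrite("pics/w1.png",a[:,:,::-1])
np.save("w1.npy",m["world_to_cam"])
print(ray(m,256,192))
for n,p in(("gauge",[.427,.12,.079]),("wide",[.505,.2024,.045]),("tray",[.413,.256,.018]),("narrow",[.508,.375,.045])):print(n,proj(m,p))
E
```

```text
0.9333 [0.39220191 0.15117806 0.22661931] [-3.14075053e+00  1.47930420e-03  3.13832188e+00] [ 1.85981745e-01  1.48565448e-01  1.78690359e+00 -1.18376987e-03
  1.20482938e+00 -1.38112029e+00]
(array([0.31177798, 0.14873182, 0.38493354]), array([ 0.28651445, -0.00288663, -0.95809132]))
gauge [228.41327541 214.74665569]
wide [302.91928637 266.53145955]
tray [348.54867064 184.68852395]
narrow [449.15186754 268.13302483]
```

View pics/w1.png

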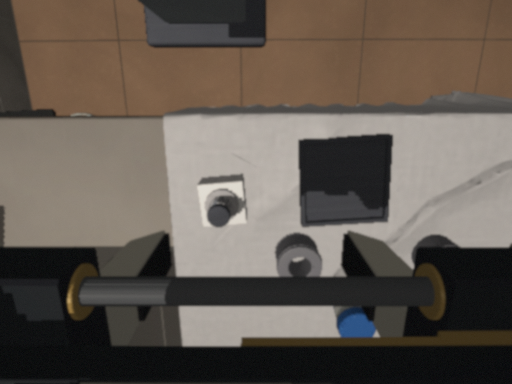

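The wrist picture shows the gauge handle top at (218,215) on the white block, the tray around (345,180) and the wide adapter at (299,262). I'll measure these with masks.

```bash
python3 - <<'E'
from h import *
W=camera_model("wrist");W["world_to_cam"]=np.load("w1.npy");T=camera_model("top")
w=cv2.cvtColor(cv2.imread("pics/w1.png"),cv2.COLOR_BGR2GRAY);t=cv2.cvtColor(cv2.imread("pics/top.png"),cv2.COLOR_BGR2GRAY)
def blob(g,box,lo,hi):
    x0,y0,x1,y1=box;k=cv2.inRange(g[y0:y1,x0:x1],lo,hi)
    c=max(cv2.findContours(k,0,cv2.CHAIN_APPROX_NONE)[0],key=cv2.contourArea)+np.array([x0,y0])
    return c
def world(m,c,z):return np.array([onz(m,u,v,z)[:2] for u,v in c[:,0]],np.float32)*1000
# top view
for n,g,m,box,lo,hi,z in(("tray top",t,T,(225,180,292,240),0,95,.018),("tray wr",w,W,(290,125,400,232),0,75,.018),
  ("block wr",w,W,(190,170,255,235),200,255,.04),("block top",t,T,(303,185,332,213),225,255,.04),
  ("narrow top",t,T,(190,153,224,188),60,150,.045),("wide top",t,T,(262,150,296,186),60,150,.045)):
    p=world(m,blob(g,box,lo,hi),z);print(n,cv2.minAreaRect(p),"hull circ",cv2.minEnclosingCircle(p))
cv2.imwrite("pics/w1c.png",np.hstack([cv2.resize(w[160:300,185:335],None,fx=2.7,fy=4*.675,interpolation=cv2.INTER_CUBIC),cv2.resize(t[145:222,258:338],(390,378),interpolation=cv2.INTER_CUBIC)]))
E
```

```text
tray top ((413.228759765625, 256.10174560546875), (103.20358276367188, 103.0216064453125), 3.615077257156372) hull circ ((413.4859619140625, 256.2043151855469), 70.83647155761719)
tray wr ((409.18511962890625, 250.72120666503906), (103.53968811035156, 104.47471618652344), 3.5404562950134277) hull circ ((409.3139953613281, 250.8029327392578), 71.56079864501953)
block wr ((428.935302734375, 108.6785888671875), (47.757320404052734, 48.99271011352539), 4.683228492736816) hull circ ((428.6694641113281, 109.0087890625), 32.964195251464844)
block top ((432.64971923828125, 113.09857177734375), (50.259246826171875, 50.472373962402344), 4.09358024597168) hull circ ((432.26739501953125, 113.14060974121094), 34.15720748901367)
narrow top ((507.1031188964844, 376.61199951171875), (59.26691436767578, 50.984893798828125), 43.89460754394531) hull circ ((506.614013671875, 376.5870666503906), 30.00538444519043)
wide top ((505.5401611328125, 204.85311889648438), (52.53242492675781, 53.42532730102539), 87.84493255615234) hull circ ((505.03521728515625, 204.53318786621094), 28.711624145507812)
```

View pics/w1c.png

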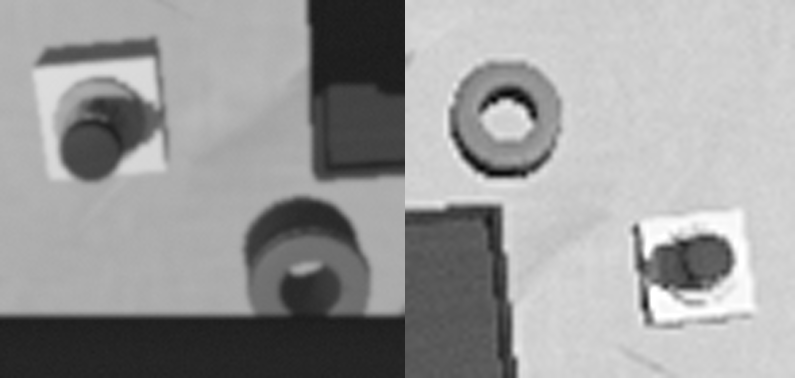

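The crops show the handle top at wrist pixel (219,216) and top-camera pixel (320,197). The two views disagree by about 5 mm, so I'll repeat the wrist view at rest.

```bash
cat >> h.py <<'E'
def blob(g,box,lo,hi):
    x0,y0,x1,y1=box;k=cv2.inRange(g[y0:y1,x0:x1],lo,hi)
    return max(cv2.findContours(k,0,cv2.CHAIN_APPROX_NONE)[0],key=cv2.contourArea)+np.array([x0,y0])
def world(m,c,z):return np.array([onz(m,u,v,z)[:2] for u,v in c[:,0]],np.float32)*1000
def wrist(name=None):
    m=camera_model("wrist");a=read_camera("wrist")[:,:,::-1].copy()
    if name:cv2.imwrite("pics/"+name,a)
    return m,cv2.cvtColor(a,cv2.COLOR_BGR2GRAY)
E
python3 - <<'E'
from h import *
s=observe();print(s["time"],s["tool_pos"],s["tool_rot"])
read_camera("wrist")
W,w=wrist("w2.png");s=observe();print(s["tool_pos"],s["tool_rot"])
T=camera_model("top");print("handle",onz(W,219.1,215.6,.079),onz(T,319.9,197.4,.079))
for n,box,lo,hi,z in(("tray wr",(290,125,400,232),0,75,.018),("block wr",(190,170,255,235),200,255,.04)):
    print(n,cv2.minAreaRect(world(W,blob(w,box,lo,hi),z)))
E
```

```text
0.9833 [0.39061403 0.14959688 0.22635341] [-3.13927306e+00 -6.06963710e-04  3.13752473e+00]
[0.38969903 0.15310277 0.22648416] [ 3.14153412e+00 -8.37353081e-04  3.13725144e+00]
handle [0.42711683 0.1128179  0.079     ] [0.43088453 0.11389731 0.079     ]
tray wr ((411.2894287109375, 252.74432373046875), (103.75513458251953, 104.6972427368164), 3.71303653717041)
block wr ((431.2270202636719, 110.58514404296875), (48.25102233886719, 48.98421859741211), 4.8518452644348145)
```

>>> {"name": "step_arm", "arguments": {
  "commands": [
    [1, 2, -2, -2, 0, 0, 0],
    [1, 4, -4, -4, 0, 0, 0],
    [1, 4.1, -4.1, -8, 0, 0, 0],
    [1, 4.1, -4.1, -11, 0, 0, 0],
    [1, 4.1, -4.1, -12, 0, 0, 0]
  ]
}}

```text
time: 1.5
tool_pos: [0.428, 0.1139, 0.1028]
tool_rot: [-3.141, -0.007, 3.141]
contact_force: [-0.3, -0.9, -0.1]
opening: 0.0918
grip_force: 0.0
```

```bash
python3 - <<'E'
from h import *
read_camera("wrist");W,w=wrist("w3.png");s=observe();print(s["time"],s["tool_pos"],s["tool_rot"])
p=s["tool_pos"];print("tcp axis at handle top h",proj(W,[p[0],p[1],.079]),[proj(W,[.4305+a,.1125+b,.079]).round() for a,b in((.012,0),(-.012,0),(0,.012),(0,-.012))])
E
```

```text
1.6 [0.42878943 0.11418264 0.10461802] [-3.14149701 -0.005487   -3.14135521]
tcp axis at handle top h [258.67078937 232.27419558] [array([256., 253.]), array([256., 216.]), array([276., 235.]), array([236., 235.])]
```

View pics/w3.png

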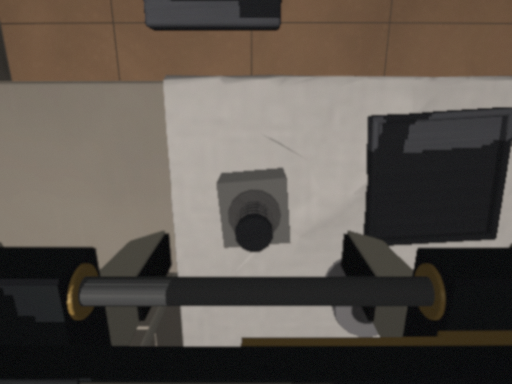

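The handle top is at (254,232), about 2.5 mm to -y of the tool axis. I'll descend and grip.

>>> {"name": "step_arm", "arguments": {
  "commands": [
    [1, 0, -0.25, -2, 0, 0, 0],
    [1, 0, -0.25, -4, 0, 0, 0],
    [1, 0, -0.25, -5.5, 0, 0, 0],
    [1, 0, -0.25, -5.5, 0, 0, 0],
    [0.3, 0, -0.25, -5.5, 0, 0, 0]
  ],
  "grip_force": 25
}}

```text
time: 2.02
tool_pos: [0.4309, 0.1116, 0.0524]
tool_rot: [3.141, 0.0, -3.141]
contact_force: [-0.2, -0.0, -0.6]
opening: 0.0886
grip_force: 0.0
```

>>> {"name": "step_arm", "arguments": {
  "commands": [
    [0.1, 0, 0, 0, 0, 0, 0],
    [0.1, 0, 0, 0, 0, 0, 0],
    [0.1, 0, 0, 0, 0, 0, 0],
    [0.1, 0, 0, 0, 0, 0, 0],
    [0.1, 0, 0, 0, 0, 0, 0]
  ],
  "grip_force": 25
}}

```text
time: 2.43
tool_pos: [0.4309, 0.1109, 0.0522]
tool_rot: [3.141, 0.001, 3.141]
contact_force: [-1.2, -0.5, 0.2]
opening: 0.0562
grip_force: 0.0
```

>>> {"name": "step_arm", "arguments": {
  "commands": [
    [0.1, 0, 0, 0, 0, 0, 0],
    [0.1, 0, 0, 0, 0, 0, 0],
    [0.1, 0, 0, 0, 0, 0, 0],
    [0.1, 0, 0, 0, 0, 0, 0],
    [0.1, 0, 0, 0, 0, 0, 0]
  ]
}}

```text
time: 2.85
tool_pos: [0.4307, 0.1109, 0.0517]
tool_rot: [3.141, -0.0, 3.141]
contact_force: [-0.0, 0.5, -0.5]
opening: 0.0234
grip_force: 25.2
```

>>> {"name": "step_arm", "arguments": {
  "commands": [
    [0.1, 0, 0, 0, 0, 0, 0],
    [0.1, 0, 0, 0, 0, 0, 0],
    [0.1, 0, 0, 0, 0, 0, 0]
  ]
}}

```text
time: 3.1
tool_pos: [0.4307, 0.1109, 0.0517]
tool_rot: [3.141, 0.0, 3.141]
contact_force: [1.6, 0.5, 0.7]
opening: 0.0235
grip_force: 25.0
```

>>> {"name": "step_arm", "arguments": {
  "commands": [
    [0.1, 0, 0, 2, 0, 0, 0],
    [0.1, 0, 0, 5, 0, 0, 0],
    [0.1, 0, 0, 9, 0, 0, 0],
    [0.1, 0, 2, 12.5, 0, 0, 0],
    [0.1, 1, 5, 14, 0, 0, 0]
  ]
}}

```text
time: 3.52
tool_pos: [0.4411, 0.1601, 0.1961]
tool_rot: [3.141, 0.005, 3.138]
contact_force: [2.4, 1.2, -0.4]
opening: 0.0234
grip_force: 25.0
```

>>> {"name": "step_arm", "arguments": {
  "commands": [
    [0.1, 1, 0.5, 3, 0, 0, 0],
    [0.1, 1, 0.5, 3.5, 0, 0, 0],
    [0.1, 1, 0.5, 3.5, 0, 0, 0]
  ]
}}

```text
time: 3.77
tool_pos: [0.4515, 0.1661, 0.228]
tool_rot: [3.141, 0.003, -3.141]
contact_force: [0.3, 0.0, -1.4]
opening: 0.0234
grip_force: 25.0
```

```bash
python3 - <<'E'
from h import *
read_camera("wrist");W,w=wrist("w4.png");s=observe();print(s["time"],s["tool_pos"],s["tool_rot"],s["opening"],s["grip_force"])
print("expect tip",proj(W,s["tool_pos"]-[0,0,.044]),"wide",proj(W,[.505,.2035,.045]),proj(W,[.505,.2305,.045]))
E
```

```text
3.8667 [0.44952581 0.1652407  0.22533084] [-3.14091819e+00 -2.58598420e-03  3.14056865e+00] 0.023278794805673304 24.999705255031586
expect tip [257.7127058  216.70254895] wide [291.17077892 219.24962674] [315.25846413 219.22167931]
```

View pics/w4.png

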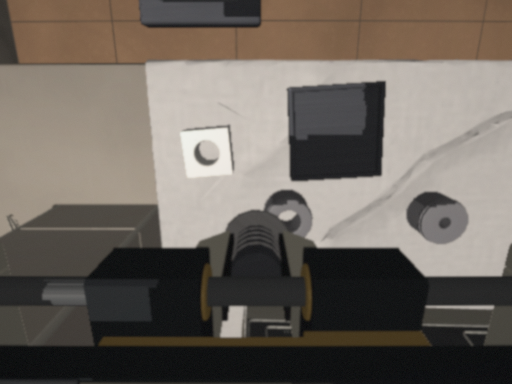

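The gauge is held with its collar centred at about column 257. The wide adapter's top is near (290,216), the narrow one's near (444,219), and the block is empty. I'll refine the two adapters with edge masks.

```bash
python3 - <<'E'
from h import *
W,w=wrist("w5.png");T=camera_model("top")
for r in (212,216,220):print(r,w[r,262:320])
print("col290",w[185:240,290]);print("row218 narrow",w[218,400:475]);print("col445",w[185:250,445])
t=cv2.imread("pics/top.png",0)
print("top row 169",t[169,262:298]);print("top col 279",t[150:188,279])
E
```

```text
212 [ 76  76  74  72  69  69  74  87 103 114 121 126 128 127 128 127 125 126
 126 128 131 138 148 158 162 171 179 181 179 172 165 159 149 140 131 124
 125 124 124 124 125 125 124 124 124 123 118 112 120 152 179 189 192 192
 192 192 192 193]
216 [ 73  76  76  78  77  78  77  78  76  75  71  71  72  74  80  92 111 143
 169 184 190 193 194 193 193 193 192 192 192 193 191 188 172 142 101  81
  87 101 116 123 125 125 124 124 124 123 124 123 119 121 142 170 186 191
 192 192 191 192]
220 [ 77  77  78  77  75  74  75  75  76  77  77  77  78  77  77  76  76  82
 102 133 161 174 177 179 179 179 173 160 144 122 101  83  70  65  65  67
  69  71  85 107 121 126 125 126 125 125 124 123 122 117 125 157 180 189
 190 188 188 190]
col290 [193 194 194 194 182 147  99  59  48  46  48  49  51  59  70  86 106 121
 127 126 126 126 125 126 126 134 159 179 189 191 191 192 192 190 175 144
  98  61  51  49  50  53  55  56  54  55  61  70  76  81  80  80  82  81
  81]
row218 narrow [182 183 183 182 183 174 152 115  82  69  67  66  67  66  67  67  67  64
  64  63  82  98  90  91 112 124 125 123 123 122 123 122 123 122 123 122
 122 122 121 120 119 119 116 110 104 101 100  99 102 108 115 119 120 120
 121 121 120 119 120 120 119 120 120 120 120 120 120 122 133 154 175 181
 182 180 180]
col445 [181 182 181 181 182 182 182 183 180 172 150 114  75  54  51  52  50  54
  56  58  64  79  99 115 120 121 120 120 121 120 121 120 116 101  82  71
  66  66  67  64  62  61  61  66  85 108 118 121 122 121 121 121 120 121
 120 120 120 121 122 136 160 177 181 183 184]
top row 169 [211 207 206 210 219 120 108 143 142 141 145 173 209 214 205 205 205 204
 206 211 218 185 108 128 153 150 149 160 198 212 207 204 202 205 207 202]
top col 279 [205 208 209 210 208 205 214 179 131 142 149 147 100  32  27 174 223 210
 209 204 209 205 213 174 131 143 150 157 135  67  19 167 223 210 207 208
 212 216]
```

```bash
python3 - <<'E'
from h import *
from scipy.optimize import least_squares
W=camera_model("wrist");w=cv2.imread("pics/w5.png",0)
s=observe();print(s["tool_pos"])
def fit(pts):
    p=world(W,pts,.045)
    f=lambda c:np.hypot(p[:,0]-c[0],p[:,1]-c[1])-27
    r=least_squares(f,p.mean(0),loss="soft_l1",f_scale=.7);return r.x,len(p),np.abs(r.fun).mean()
k=cv2.morphologyEx(cv2.inRange(w,106,150),cv2.MORPH_OPEN,np.ones((3,3)))
k=(k>0).astype(np.uint8)
for n,x0,y0,x1,y1 in(("wide",262,190,322,222),("narrow",410,195,480,250)):
    c=cv2.findContours(k[y0:y1,x0:x1],0,cv2.CHAIN_APPROX_NONE)[0]
    c=max(c,key=cv2.contourArea)+np.array([x0,y0])
    h=cv2.convexHull(c)
    if n=="wide": h=h[(h[:,0,1]<220)&((h[:,0,0]>290)|(h[:,0,1]<207))]
    print(n,fit(h),h[:,0].tolist() if n=="wide" else cv2.boundingRect(c))
E
```

```text
[0.44934143 0.1650738  0.22499019]
wide (array([508.78010503, 201.08267294]), 6, np.float64(0.6467518928752783)) [[295, 202], [309, 209], [310, 210], [312, 216], [274, 206], [288, 202]]
narrow (array([508.68106594, 375.71921956]), 24, np.float64(0.9454072397551766)) (423, 204, 46, 41)
```

>>> {"name": "step_arm", "arguments": {
  "commands": [
    [0.1, 2.5, 1.6, -2, 0, 0, 0],
    [0.1, 5, 3.2, -4, 0, 0, 0],
    [0.1, 5.7, 3.6, -7, 0, 0, 0],
    [0.1, 5.7, 3.6, -10.5, 0, 0, 0],
    [0.1, 5.7, 3.6, -11.7, 0, 0, 0]
  ]
}}

```text
time: 4.33
tool_pos: [0.5041, 0.2005, 0.1032]
tool_rot: [-3.139, -0.011, 3.14]
contact_force: [-0.9, -0.5, -1.0]
opening: 0.0233
grip_force: 25.0
```

```bash
python3 - <<'E'
from h import *
read_camera("scene");read_camera("scene")
s=observe();print(s["time"],s["tool_pos"],s["tool_rot"])
a=read_camera("scene")[:,:,::-1];b=read_camera("top")[:,:,::-1]
S=camera_model("scene");T=camera_model("top")
print(proj(S,s["tool_pos"]-[0,0,.044]),proj(S,[.508,.2012,.045]),proj(T,[.508,.2012,.045]))
A=cv2.resize(a[140:230,225:325],(400,360),interpolation=cv2.INTER_CUBIC);B=cv2.resize(b[125:215,230:330],(400,360),interpolation=cv2.INTER_CUBIC)
cv2.imwrite("pics/s2.png",np.hstack([A,B]))
E
```

```text
4.4333 [0.50453491 0.20049396 0.10527674] [-3.13927084 -0.00954914  3.1399408 ]
[271.70863494 182.73882397] [271.92633184 186.00657222] [279.47447949 167.86290918]
```

View pics/s2.png

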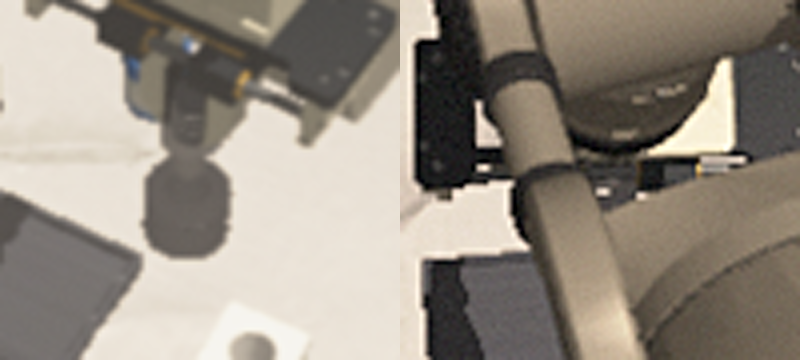

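The scene crop shows the pin lined up over the adapter at about crop (187,190), and the top camera is blocked by the arm. I'll average the pose readings.

>>> {"name": "step_arm", "arguments": {
  "commands": [
    [0.1, 0, 0, 0, 0, 0, 0],
    [0.1, 0, 0, 0, 0, 0, 0]
  ]
}}

```text
time: 4.7
tool_pos: [0.5084, 0.2018, 0.1111]
tool_rot: [3.141, 0.003, 3.14]
contact_force: [-0.3, -0.3, -0.9]
opening: 0.0233
grip_force: 25.0
```

```bash
python3 - <<'E'
from h import *
P=[]
for _ in range(4):
    read_camera("wrist");s=observe();P.append(np.r_[s["tool_pos"],s["tool_rot"][1]])
print(np.round(P,4),s["contact_force"],s["qvel"])
E
```

```text
[[0.5083 0.2019 0.1111 0.0025]
 [0.5082 0.2019 0.111  0.0022]
 [0.5081 0.2019 0.1108 0.0019]
 [0.5079 0.2019 0.1106 0.0014]] [ 0.00236414 -0.14634499 -1.31441696] [ 0.00060333  0.00399598  0.00189193 -0.00087306 -0.00010678  0.00058437]
```

>>> {"name": "step_arm", "arguments": {
  "commands": [
    [0.1, 0, 0, -0.8, 0, 0, 0],
    [0.1, 0, 0, -1.6, 0, 0, 0],
    [0.1, 0, 0, -2.2, 0, 0, 0],
    [0.1, 0, 0, -2.6, 0, 0, 0],
    [0.1, 0, 0, -2.8, 0, 0, 0]
  ]
}}

```text
time: 5.32
tool_pos: [0.5071, 0.2017, 0.0805]
tool_rot: [-3.141, -0.002, 3.141]
contact_force: [0.5, 0.4, -1.4]
opening: 0.0236
grip_force: 25.0
```

>>> {"name": "step_arm", "arguments": {
  "commands": [
    [0.1, 0, 0, -0.2, 0, 0, 0],
    [0.1, 0, 0, -0.4, 0, 0, 0],
    [0.1, 0, 0, -0.6, 0, 0, 0],
    [0.1, 0, 0, -0.6, 0, 0, 0]
  ]
}}

```text
time: 5.65
tool_pos: [0.5075, 0.2018, 0.0755]
tool_rot: [3.142, -0.0, 3.141]
contact_force: [-0.4, -1.5, -1.2]
opening: 0.0233
grip_force: 25.0
```

>>> {"name": "step_arm", "arguments": {
  "commands": [
    [0.1, 0, 0, -0.5, 0, 0, 0],
    [0.1, 0, 0, -1, 0, 0, 0],
    [0.1, 0, 0, -1.4, 0, 0, 0],
    [0.1, 0, 0, -1.7, 0, 0, 0],
    [0.1, 0, 0, -1.7, 0, 0, 0]
  ]
}}

```text
time: 6.07
tool_pos: [0.5071, 0.2017, 0.0579]
tool_rot: [-3.141, -0.001, 3.141]
contact_force: [-0.5, 0.9, -0.6]
opening: 0.0239
grip_force: 25.0
```

>>> {"name": "step_arm", "arguments": {
  "commands": [
    [0.1, 0, 0, 0, 0, 0, 0],
    [0.1, 0, 0, 0, 0, 0, 0],
    [0.1, 0, 0, 0, 0, 0, 0]
  ]
}}

```text
time: 6.32
tool_pos: [0.5078, 0.2019, 0.0589]
tool_rot: [3.141, 0.0, 3.141]
contact_force: [-0.8, -0.2, -0.3]
opening: 0.0234
grip_force: 25.0
```

Inserted with no contact force. I'll open now, and the collar has about 1 mm to drop.

>>> {"name": "step_arm", "arguments": {
  "commands": [
    [0.3, 0, 0, -0.1, 0, 0, 0],
    [0.4, 0, 0, -0.1, 0, 0, 0],
    [0.5, 0, 0, -0.1, 0, 0, 0],
    [0.6, 0, 0, -0.1, 0, 0, 0],
    [0.6, 0, 0, -0.1, 0, 0, 0]
  ]
}}

```text
time: 6.73
tool_pos: [0.5077, 0.2019, 0.0578]
tool_rot: [3.141, 0.0, 3.141]
contact_force: [-0.3, -0.4, -0.2]
opening: 0.0495
grip_force: 0.0
```

>>> {"name": "step_arm", "arguments": {
  "commands": [
    [0.6, 0, 0, 0, 0, 0, 0],
    [0.6, 0, 0, 2, 0, 0, 0],
    [0.6, 0, 0, 5, 0, 0, 0],
    [0.6, 0, 0, 9, 0, 0, 0],
    [0.8, 0, 1, 13, 0, 0, 0]
  ]
}}

```text
time: 7.15
tool_pos: [0.507, 0.2106, 0.1886]
tool_rot: [-3.14, -0.002, 3.14]
contact_force: [1.3, -0.1, -0.5]
opening: 0.0581
grip_force: 0.0
```

>>> {"name": "step_arm", "arguments": {
  "commands": [
    [1, -1, 4, 2, 0, 0, 0],
    [1, -2, 8, 3, 0, 0, 0],
    [1, -4, 11, 3, 0, 0, 0],
    [1, -5, 14, 3, 0, 0, 0],
    [1, -6, 16, 3, 0, 0, 0]
  ]
}}

```text
time: 7.57
tool_pos: [0.4464, 0.3745, 0.2182]
tool_rot: [3.14, 0.001, -3.141]
contact_force: [-0.3, 0.2, -0.9]
opening: 0.0895
grip_force: 0.0
```

```bash
python3 - <<'E'
from h import *
for _ in range(5):read_camera("wrist")
s=observe();print(s["time"],s["tool_pos"],s["tool_rot"],s["opening"])
W,w=wrist("w6.png")
b=read_camera("scene")[:,:,::-1];print("narrow",proj(W,[.508,.3757,.045]))
B=cv2.resize(b[140:230,200:300],(400,384),interpolation=cv2.INTER_CUBIC)
A=cv2.resize(cv2.imread("pics/w6.png")[:260],(390,384*1),interpolation=cv2.INTER_AREA)
cv2.imwrite("pics/c6.png",np.hstack([A,B]))
E
```

```text
7.8167 [0.44776917 0.37135453 0.21759595] [-3.14109832e+00 -7.40264548e-05  3.14096918e+00] 0.09192004956158965
narrow [261.36315245 226.7732913 ]
```

View pics/c6.png

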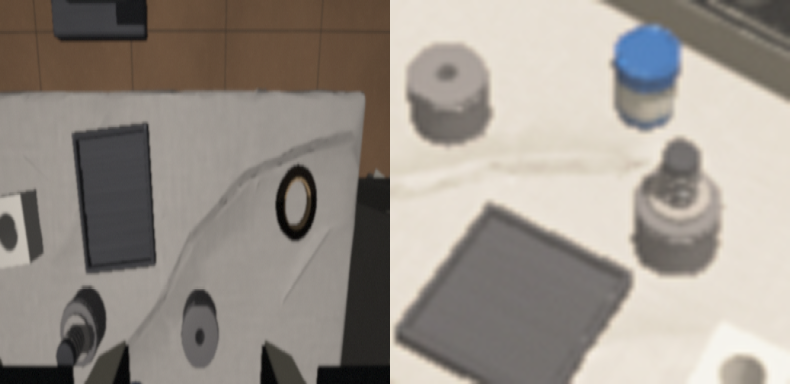

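The gauge is seated upright in the wide adapter at scene-crop (678,200). The narrow adapter stands at wrist pixel about (262,229). I'll fit it and the tray from this view.

```bash
python3 - <<'E'
from h import *
from scipy.optimize import least_squares
s=observe();print(s["tool_pos"]);W,w=wrist("w7.png")
k=cv2.inRange(w,int(w[235,262-15])-14,int(w[235,262-15])+14);print(w[215:250:3,247])
c=max(cv2.findContours(k[200:246,230:296],0,cv2.CHAIN_APPROX_NONE)[0],key=cv2.contourArea)+np.array([230,200])
h=cv2.convexHull(c);h=h[h[:,0,1]<244];p=world(W,h,.045)
r=least_squares(lambda q:np.hypot(*(p-q).T)-27,p.mean(0),loss="soft_l1",f_scale=.7);print(r.x,len(p),np.abs(r.fun).mean(),cv2.boundingRect(c))
c=blob(w,(90,78,210,188),0,90);print("tray",cv2.minAreaRect(world(W,c,.018)))
E
```

```text
[0.44821477 0.37079928 0.21768315]
[105 105 105 102 102 102 101 101 100 109 145 150]
[506.20850865 376.16610269] 20 1.51708990178841 (239, 200, 49, 46)
tray ((412.21063232421875, 255.60147094726562), (104.53961181640625, 106.27690124511719), 3.4643776416778564)
```

>>> {"name": "step_arm", "arguments": {
  "commands": [
    [1, 2.5, 0.3, -3, 0, 0, 0],
    [1, 5, 0.5, -6, 0, 0, 0],
    [1, 6, 0.5, -9.5, 0, 0, 0],
    [1, 6, 0.5, -13, 0, 0, 0],
    [1, 6, 0.5, -15, 0, 0, 0]
  ]
}}

```text
time: 8.38
tool_pos: [0.5073, 0.3745, 0.0634]
tool_rot: [-3.139, -0.004, 3.138]
contact_force: [-1.1, -0.2, -0.2]
opening: 0.0919
grip_force: 0.0
```

>>> {"name": "step_arm", "arguments": {
  "commands": [
    [1, 0, 0, -2, 0, 0, 0],
    [1, 0, 0, -4, 0, 0, 0],
    [1, 0, 0, -5, 0, 0, 0],
    [1, 0, 0, -5.2, 0, 0, 0],
    [0.6, 0, 0, -5.2, 0, 0, 0]
  ]
}}

```text
time: 8.8
tool_pos: [0.5079, 0.3763, 0.0156]
tool_rot: [-3.141, -0.001, 3.14]
contact_force: [0.3, 1.0, 0.2]
opening: 0.0886
grip_force: 0.0
```

>>> {"name": "step_arm", "arguments": {
  "commands": [
    [0.4, 0, 0, 0, 0, 0, 0],
    [0.4, 0, 0, 0, 0, 0, 0],
    [0.4, 0, 0, 0, 0, 0, 0],
    [0.4, 0, 0, 0, 0, 0, 0],
    [0.4, 0, 0, 0, 0, 0, 0]
  ]
}}

```text
time: 9.22
tool_pos: [0.5079, 0.3771, 0.0164]
tool_rot: [3.141, 0.001, 3.141]
contact_force: [-0.8, 1.6, 0.7]
opening: 0.0565
grip_force: 0.6
```

>>> {"name": "step_arm", "arguments": {
  "commands": [
    [0.4, 0, 0, 0, 0, 0, 0],
    [0.4, 0, 0, 0, 0, 0, 0],
    [0.4, 0, 0, 0, 0, 0, 0]
  ]
}}

```text
time: 9.47
tool_pos: [0.5079, 0.3772, 0.0164]
tool_rot: [3.141, 0.001, 3.141]
contact_force: [-2.0, 0.2, 5.1]
opening: 0.0542
grip_force: 25.0
```

>>> {"name": "step_arm", "arguments": {
  "commands": [
    [0.4, 0, 0, 2, 0, 0, 0],
    [0.4, 0, 0, 5, 0, 0, 0],
    [0.4, -1, 0, 8, 0, 0, 0],
    [0.4, -3, -2, 9, 0, 0, 0],
    [0.4, -5.5, -5, 9, 0, 0, 0]
  ]
}}

```text
time: 9.88
tool_pos: [0.4546, 0.3287, 0.1084]
tool_rot: [3.138, 0.007, -3.141]
contact_force: [-0.1, -1.6, -0.8]
opening: 0.0542
grip_force: 25.0
```

>>> {"name": "step_arm", "arguments": {
  "commands": [
    [0.4, -2, -3, 0, 0, 0, 0],
    [0.4, -4.1, -6, 0, 0, 0, 0],
    [0.4, -4.1, -7.2, 0, 0, 0, 0],
    [0.4, -4.1, -7.2, -2, 0, 0, 0],
    [0.4, -4.1, -7.2, -4, 0, 0, 0]
  ]
}}

```text
time: 10.3
tool_pos: [0.4126, 0.2544, 0.0664]
tool_rot: [3.14, 0.003, 3.14]
contact_force: [0.4, 0.4, -2.5]
opening: 0.0538
grip_force: 25.0
```

>>> {"name": "step_arm", "arguments": {
  "commands": [
    [0.4, 0, 0, -1, 0, 0, 0],
    [0.4, 0, 0, -2, 0, 0, 0],
    [0.4, 0, 0, -2, 0, 0, 0],
    [0.4, 0, 0, -2, 0, 0, 0]
  ]
}}

```text
time: 10.63
tool_pos: [0.4115, 0.2547, 0.0453]
tool_rot: [-3.141, -0.001, 3.141]
contact_force: [0.1, 0.3, -0.5]
opening: 0.054
grip_force: 25.0
```

```bash
python3 - <<'E'
from h import *
for _ in range(4):read_camera("wrist")
s=observe();print(s["time"],s["tool_pos"],s["tool_rot"],s["opening"],s["grip_force"],s["contact_force"])
E
```

```text
10.8333 [0.41211071 0.25507782 0.04636591] [3.14104092e+00 1.18936413e-03 3.14092051e+00] 0.05436534015928089 24.999157190322876 [-0.02599066 -0.42229487 -1.36556168]
```

Positioned over the tray centre. I lower until about 1 mm above the floor and release.

>>> {"name": "step_arm", "arguments": {
  "commands": [
    [0.4, 0, 0, -0.6, 0, 0, 0],
    [0.4, 0, 0, -1.1, 0, 0, 0],
    [0.4, 0, 0, -1.5, 0, 0, 0],
    [0.4, 0, 0, -1.7, 0, 0, 0],
    [0.4, 0, 0, -1.75, 0, 0, 0]
  ]
}}

```text
time: 11.25
tool_pos: [0.4113, 0.2547, 0.0276]
tool_rot: [-3.141, -0.001, 3.141]
contact_force: [-0.8, 0.2, -1.3]
opening: 0.054
grip_force: 25.0
```

>>> {"name": "step_arm", "arguments": {
  "commands": [
    [0.4, 0, 0, 0, 0, 0, 0],
    [0.4, 0, 0, 0, 0, 0, 0],
    [0.4, 0, 0, 0, 0, 0, 0]
  ]
}}

```text
time: 11.5
tool_pos: [0.4118, 0.2549, 0.0284]
tool_rot: [3.141, 0.0, 3.141]
contact_force: [-0.8, 0.8, -0.5]
opening: 0.0543
grip_force: 25.0
```

>>> {"name": "step_arm", "arguments": {
  "commands": [
    [0.7, 0, 0, -0.05, 0, 0, 0],
    [0.8, 0, 0, -0.05, 0, 0, 0],
    [0.9, 0, 0, -0.05, 0, 0, 0],
    [0.9, 0, 0, -0.05, 0, 0, 0],
    [0.9, 0, 0, -0.05, 0, 0, 0]
  ]
}}

```text
time: 11.92
tool_pos: [0.4117, 0.2549, 0.0278]
tool_rot: [3.141, 0.0, 3.141]
contact_force: [-0.2, -0.3, -0.2]
opening: 0.0809
grip_force: 0.0
```

>>> {"name": "step_arm", "arguments": {
  "commands": [
    [0.9, 0, 0, 0, 0, 0, 0],
    [0.9, 0, 0, 2, 0, 0, 0],
    [0.9, 0, 0, 5, 0, 0, 0],
    [0.9, 0, 0, 9, 0, 0, 0],
    [0.9, 0, 0, 13, 0, 0, 0]
  ]
}}

```text
time: 12.33
tool_pos: [0.4108, 0.2545, 0.1587]
tool_rot: [-3.141, -0.002, 3.141]
contact_force: [0.9, 1.3, 0.3]
opening: 0.0828
grip_force: 0.0
```

>>> {"name": "step_arm", "arguments": {
  "commands": [
    [0.9, -1, 3, 2, 0, 0, 0],
    [0.9, -2, 6, 4, 0, 0, 0],
    [0.9, -3, 9, 6, 0, 0, 0],
    [0.9, -4, 12, 8, 0, 0, 0],
    [0.9, -4, 15, 8, 0, 0, 0]
  ]
}}

```text
time: 12.75
tool_pos: [0.3711, 0.4073, 0.2424]
tool_rot: [3.137, 0.005, 3.142]
contact_force: [0.9, -0.3, 0.4]
opening: 0.0825
grip_force: 0.0
```

```bash
python3 - <<'E'
from h import *
for _ in range(4):read_camera("scene")
a=read_camera("scene")[:,:,::-1];s=observe();print(s["time"],s["tool_pos"],s["contact_force"])
S=camera_model("scene");o=np.array([190,135])
print("narrow top centre expected",(proj(S,[.412,.2547,.056])-o)*5,"wide",(proj(S,[.508,.202,.045])-o)*5)
cv2.imwrite("pics/fin.png",cv2.resize(a[135:245,190:320],None,fx=5,fy=5,interpolation=cv2.INTER_CUBIC))
E
```

```text
13.0 [0.37128997 0.40427989 0.23712831] [ 0.22787714 -0.39480087  0.19947858]
narrow top centre expected [201.21260531 325.45944592] wide [408.21460867 254.31861529]
```

View pics/fin.png

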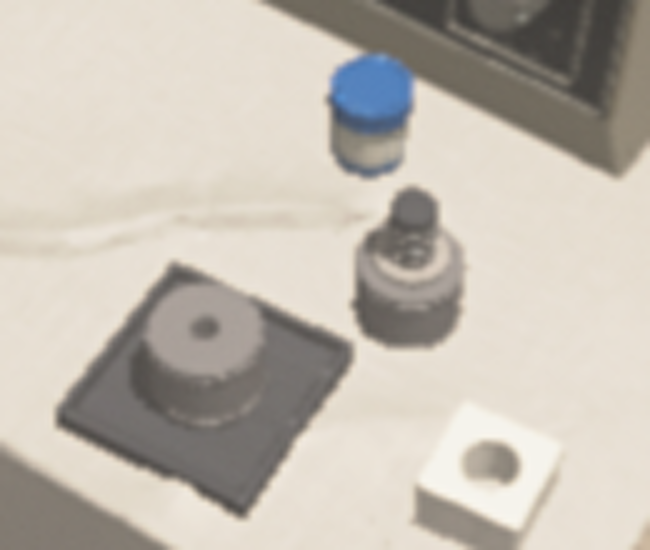

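The final view shows the narrow adapter upright in the tray middle, bore at (205,328) against (201,325) expected. The gauge is seated upright in the wide adapter at (410,260). The arm is clear of everything.

```bash
python3 -c "
from cell import *
print(hand_in())"
```

```text
the job is handed in; nothing more can be done
None
```

The gauge is seated in the wide adapter on the table, the narrow adapter stands upright in the middle of the tray, and I handed the job in at about 13 s; the hand-in returned no verdict.

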